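# Press the specimen plug home with the ratchet clamp

### The arm

A 6-joint arm with a two-finger parallel gripper is mounted at the origin on the work surface. World frame = base frame: x ahead of the robot, y to its left, z up, the work surface at z = 0. Lengths are in m, angles in rad, forces in N, time in s.
With the tool pointing down it reaches from about 0.275 to 0.75 m from the base axis. Payload 10.2 kg.
Tool frame: the origin (TCP) lies at the very end of the fingers, on their centre line; the grasp point (between the pads) lies 19 mm behind it (manip.grasp_offset is the x of the grasp point in the tool frame, in m); x points along the fingers, z is the direction in which the jaws open and shut, and the axes are right-handed (so a half turn about x gives the same grasp; the last joint's range is limited). The gripper opens to 85 mm and grips with 20 to 120 N. Pads are 22 mm wide; open, the fingers measure 114 mm over their backs; the gripper's body (76 mm by 85 mm) begins 54 mm behind the grasp point. The pads swing forward as they close: fully open they stand 13 mm farther back than shut.
Start: joints at [-1.459, 0.313, 1.498, -0, 1.331, -0.223], TCP at [0.172, -0.496, 0.231] pointing down, gripper open.
Joint ranges: [-2.94, 2.94], [-0.97, 2.17], [0.19, 2.56], [-1.23, 4.37], [0.02, 3.11], [-2.88, 2.88]. Speed limits (rad/s): [2.39, 2.39, 3.01, 3.14, 3.14, 3.14].

### API

Orientations are given as [roll, pitch, yaw] about the fixed x, y, z axes, in that order (R = Rz(yaw) Ry(pitch) Rx(roll)).
In Python, from plant import manip gives the robot as it stands.
- The arm moves only by the tool play_rows, never from a script. Its argument "series" is a list of rows, each a list of 6 numbers: the shift along the tool's x, y, z in m, then the turn, a rotation vector about the tool's x, y, z in rad. In form: [[dx, dy, dz, wx, wy, wz], ...]. A call has 1 to 8 rows; each row is the pose to reach, as a shift and turn from the pose measured when the call began, along the tool's axes at that moment; what a row does not reach only later rows make up. A row lasts 1/12 s, in which the tool goes at most 41.7 mm and 7.16 degrees, less where a joint would pass 70% of its speed; a pose out of reach is approached as far as the arm can. A call with a gripper value outside its range is refused whole. "jaw" is the finger opening in m, from 0 to 0.0854, set as the call begins (left out, the last holds). The fingers move at their own pace and stop on an object; "squeeze" is the grip in N (left out, the last holds). Time passes only in rows, so rows that repeat a pose let the fingers close. It gives the time, the measured TCP pose, the force and the opening at its end, in the units of the state.
- manip.observe(): the state, without advancing time (a new reading comes with each control period).
- manip.get_image(name): name is "scene" or "top" or "wrist"; returns a dict with "img" (400x640x3 uint8, blue, green, red), "fx", "fy", "cx", "cy" (pixels), "R" (3x3) and "t" (3): a world point X has camera coordinates R X + t. Camera axes: x right, y down, z forward; pixel columns grow to the right and rows downward; lengths in m; the calibration is good to about 2 mm. A picture is of the moment at which its call begins. There is no depth.
- manip.sign_off(): hands the job in, once; it reports no verdict.
The state is a dict: "clock": time; "joint_pos": joint angles; "joint_velocities": joint speeds; "joint_efforts": joint torques, N m; "tcp_pos": TCP position; "tcp_rot": TCP orientation; "contact_force": force on the tool from outside, world axes, zero at the start; "torque": the same for the moment, N m; "gripper_width": finger opening in m.
Only numpy, scipy, OpenCV 4.12 (cv2) and the standard library are available. Lean on these libraries where they do the work, as an engineer would, in place of code of your own. Each camera call takes 0.05 s, during which the arm holds its last target. There are 200 camera calls.

### The job

Using the bench ratchet clamp, press the white plug into the specimen tube until its collar sits fully home on the tube: pump the clamp's trigger lever in full strokes, until it goes hard short of its full stroke with the collar home, and no further: pressing on would crush the tube. Then press the release button so that the jaw springs all the way back, and leave trigger and button up. Do not push the plug or the jaw by hand, and leave everything else on the bench where it is.

Things in the scene. Friction and masses are not known exactly. Their poses are not given: they have to be found in the camera images.
- clamp: bench-mounted ratchet clamp. Origin: bench level under the middle of its grey-green housing (70 x 50 mm, top 100 mm up). x: the way the jaw advances; z up. In line along x: trigger lever (behind), housing with the release button on top, jaw, plug, tube in its holder. Base plate 12 mm thick, 70 mm wide, from x -70 to +240 mm. The bar's tail sticks out under the lever, its top 52 mm up.
- trigger_pad (a point): middle of the top of the pad (34 mm along the lever, 30 mm wide) at the free end of the aluminium trigger lever, 109 mm above the bench at rest, 75 mm from the lever's pin. At rest the lever slopes up by 0.2 rad away from the housing. A full stroke lowers the pad by about 27 mm; let go, the lever springs up.
- trigger_pin (a point): the trigger's pin, across the clamp, 88 mm above the bench. Push needed down on the pad: 4 N at the start of a stroke, 6 to 10 N moving the jaw free, 8 to 13 N while the plug slides in. Once the plug is home, or at the lever's own stop, the push rises steeply: 14 to 16 N held on the pad means firmly home, over 17 N may crush the tube.
- trigger (a joint): trigger angle, rad: 0 up (rest), 0.36 down on its own stop; the jaw moves 30 mm per rad. A full stroke (beyond 0.32) moves the jaw on one 8 mm tooth, which then holds; a shorter one falls back. Before the next stroke let the lever come up fully (below 0.01). Going hard well short of 0.36 means that the plug is home; hard only at 0.36 is just the lever's stop.
- release_top (a point): middle of the top of the round dark release button (22 mm across), on top of the housing, 15 mm ahead of the clamp's origin, 116 mm above the bench at rest
- release (a joint): release button travel, m: 0 up, 0.009 fully down; takes 3 to 8 N. It clicks down and up by itself by up to 4 mm as the jaw advances. Held fully down with the trigger up, it frees the jaw, which a spring draws fully back in about 0.5 s.
- jaw_travel (a joint): jaw travel, m: 0 fully back (at the start), growing towards the plug, up to 0.052
- jaw: the sliding bar with its upright jaw plate 10 x 36 x 54 mm on the end of the bar. Its origin is not on the plate: that is centred 50 mm ahead (+x) of this origin and 45 mm up.
- cushion: black rubber cushion, 26 mm across, on the jaw plate's front; presses on the plug's collar and is stiff. Its face is 63 mm ahead (+x) of this origin and 46 mm up.
- tube_mouth (a point): centre of the mouth of the aluminium specimen tube (32 mm across, 90 mm long, lying in a grey holder fixed on the clamp's base plate), facing the jaw, 46 mm above the bench
- collar_face (a point): centre of the outer face of the white plug's collar (34 mm across, 6 mm thick), facing the jaw; 6 mm from the tube mouth when home, 20 to 30 mm at the start
- plug_depth (a joint): how far the plug has gone in, m: 0 to 0.010 at the start, 0.024 home (collar on the tube's mouth). It resists with about 8 N, then stops hard.
- plug: the white plug with its collar. Its origin is below the tube mouth's place, not on it: use collar_face.
- weight_mid (a point): bystander: brass laboratory weight, 40 mm across, 52 mm tall. Leave it where it is.
- spare_plug_mid (a point): bystander: spare white plug standing on its collar, 34 mm across, 32 mm tall. Leave it where it is.
- spare_tube_center (a point): bystander: spare aluminium tube standing upright, 32 mm across, 90 mm tall. Leave it where it is.
- screwdriver_grip (a point): bystander: screwdriver lying flat. Leave it where it is.
- oil_can_mid (a point): bystander: grey can, 50 mm across, 100 mm tall. Leave it where it is.
- tray_in (a point): bystander: open steel tray 120 x 160 x 35 mm. Leave it where it is.
- mug_in (a point): bystander: white mug, 76 mm across, 90 mm tall. Leave it where it is.

How it is judged:
By the outcome, as a careful person would: the job done as asked, in the order asked, and still so for the second after the job is handed in, with the robot touching nothing.
It also fails if it takes over 61 s, if anything falls off the work surface, if the arm or the gripper's body presses on something with over 40 N, if the wrist force passes 120 N, or if a joint passes its speed limit or range.

## Working session

There is one attempt and no reset: what is moved stays moved. The work goes in short steps, Python scripts to look and compute and a tool call to move; the robot and the scene stay as the last step left them, time stands still between calls to the robot, and variables do not carry over. Pictures are saved under pics/ and viewed, about 8 in all and at most 12, crops included, and the job is handed in when it is done.

Besides the shell and the picture viewer there is one more tool, called after ">>>" in YAML: its name, and indented under it one key for each argument. play_rows: Moves the arm, as the interface text tells. Its arguments: {"type":"object","properties":{"series":{"type":"array"},"jaw":{"type":"number"},"squeeze":{"type":"number"}},"required":["series"]}

```bash
mkdir -p pics; ls
cat > h.py <<'E'
from plant import manip
import numpy as np, cv2
from scipy.spatial.transform import Rotation as Ro
def ray(c,u,v):
    d=c["R"].T@np.array([(u-c["cx"])/c["fx"],(v-c["cy"])/c["fy"],1]); o=-c["R"].T@c["t"]; return o,d
def onz(c,u,v,z):
    o,d=ray(c,u,v); return o+d*(z-o[2])/d[2]
def pix(c,X):
    p=c["R"]@np.array(X)+c["t"]; return p[0]/p[2]*c["fx"]+c["cx"],p[1]/p[2]*c["fy"]+c["cy"]
E
python3 - <<'E'
from h import *
import pickle
for n in ("top","scene"):
    c=manip.get_image(n); pickle.dump(c,open(n+".pkl","wb")); cv2.imwrite(f"pics/{n}0.png",c["img"]); print(n,c["fx"],(-c["R"].T@c["t"]).round(3))
print(manip.observe())
E
```

```text
pics
top 407.1179821707524 [0.322 0.017 1.29 ]
scene 395.68565480330227 [ 1.106 -0.559  0.794]
{'clock': 0.1, 'joint_pos': array([-1.45945157e+00,  3.13394282e-01,  1.49833786e+00, -6.92103727e-06,
        1.33100565e+00, -2.23405477e-01]), 'joint_velocities': array([-8.46164139e-05, -1.99486683e-03, -6.82316222e-04, -3.88761300e-04,
       -4.54951625e-04,  3.22990573e-04]), 'joint_efforts': array([ 3.83363717e-03, -4.12901187e+01, -2.60140193e+01, -1.14585009e-04,
        3.05143032e-03, -1.10950592e-05]), 'tcp_pos': array([ 0.17243871, -0.49563695,  0.23080094]), 'tcp_rot': array([2.9240564 , 1.56965117, 1.68801195]), 'contact_force': array([-0.31704306,  0.75857238, -0.24337584]), 'torque': array([0.03666928, 0.00398624, 0.06500188]), 'gripper_width': 0.0854542465830937}
```

View pics/top0.png

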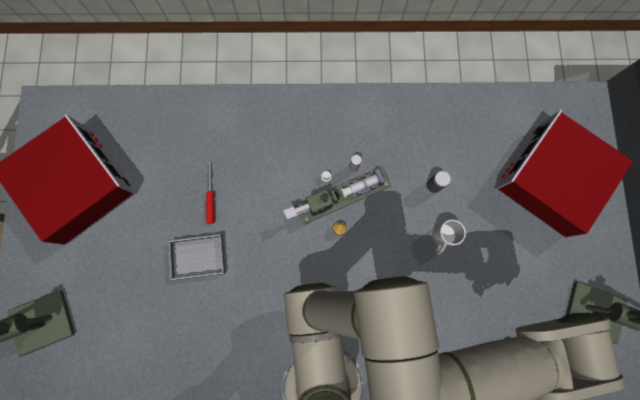

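View pics/scene0.png

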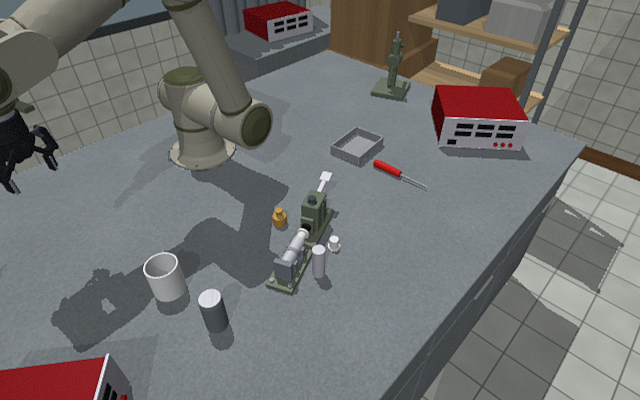

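The top view shows the clamp with its trigger pad near (292,212), its housing near (323,200) and its tube end near (385,178). The weight at (340,228) and the spare plug and tube at (326,176) and (356,160) stand beside it. I'll enlarge both views.

Run:
```python
from h import *
import pickle
t=pickle.load(open("top.pkl","rb"))["img"][140:245,270:400]; s=pickle.load(open("scene.pkl","rb"))["img"][160:300,255:355]
a=cv2.resize(t,None,fx=6,fy=6,interpolation=cv2.INTER_CUBIC)[:600]
b=cv2.resize(s,None,fx=4,fy=4,interpolation=cv2.INTER_CUBIC)
cv2.imwrite("pics/tc.png",a); cv2.imwrite("pics/sc.png",b)
```

```text
(no output)
```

View pics/tc.png

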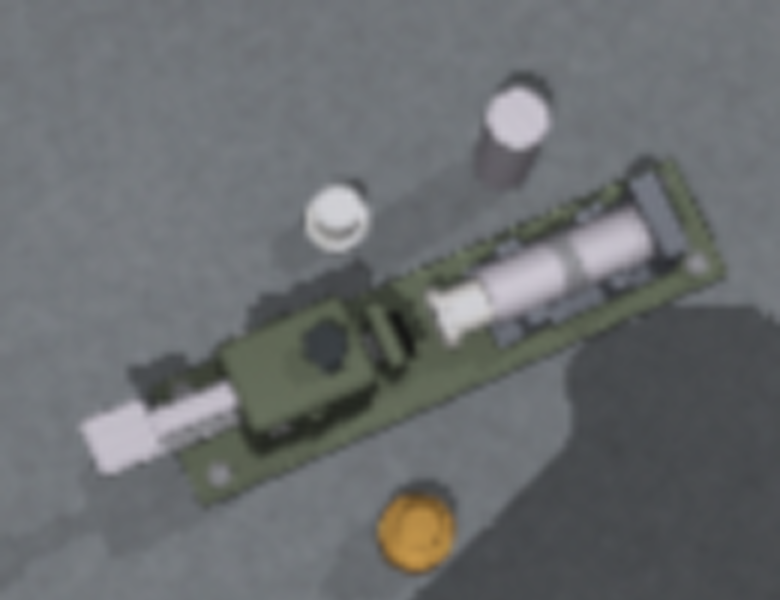

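View pics/sc.png

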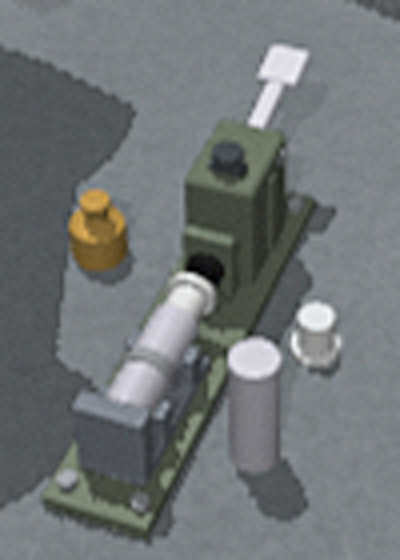

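Run:
```python
from h import *
import pickle
t=pickle.load(open("top.pkl","rb"));s=pickle.load(open("scene.pkl","rb"))
T=lambda x,y,z: onz(t,270+(x+.5)/6-.5,140+(y+.5)/6-.5,z)
S=lambda x,y,z: onz(s,255+(x+.5)/4-.5,160+(y+.5)/4-.5,z)
for n,p in dict(pad=T(120,437,.109),padS=S(284,65,.109),btn=T(326,343,.116),btnS=S(229,152,.116),collar=T(448,316,.046),c1=T(725,268,.012),c2=T(207,507,.012),c3=T(673,160,.012),weight=T(417,533,.052)).items(): print(n,p.round(4))
a=T(725,268,.012)-T(207,507,.012); print(np.linalg.norm(a),np.arctan2(a[1],a[0]))
a=T(326,343,.116)-T(120,437,.109);print(np.linalg.norm(a[:2]),np.arctan2(a[1],a[0]))
H=[T(*p,.1) for p in((222,350),(340,298),(377,375),(252,430))]
print(np.round(H,4),np.mean(H,0))
m=manip.observe(); print(Ro.from_euler('xyz',m["tcp_rot"]).as_matrix().round(3))
```

```text
pad [0.5067 0.091  0.109 ]
padS [0.5094 0.088  0.109 ]
btn [ 0.5507 -0.0103  0.116 ]
btnS [ 0.5525 -0.0107  0.116 ]
collar [ 0.5778 -0.0757  0.046 ]
c1 [ 0.6092 -0.228   0.012 ]
c2 [0.484  0.0514 0.012 ]
c3 [ 0.6696 -0.2026  0.012 ]
weight [ 0.464  -0.0564  0.052 ]
0.30623001443187364 -1.1495246490435227
0.11042707496333831 -1.1605458511888729
[[ 0.551   0.041   0.1   ]
 [ 0.5766 -0.018   0.1   ]
 [ 0.5374 -0.0356  0.1   ]
 [ 0.5107  0.0266  0.1   ]] [0.54390036 0.00347508 0.1       ]
[[-0.     0.944  0.329]
 [ 0.001  0.329 -0.944]
 [-1.     0.    -0.001]]
```

>>> play_rows:
  series:
    - [0.01,0.03,-0.03,0,0,0]
    - [0.01,0.06,-0.055,0,0,0]
    - [0.015,0.1,-0.085,0,0,0]
    - [0.02,0.13,-0.115,-0.02,0,0]
    - [0.02,0.16,-0.14,-0.04,0,0]
    - [0.02,0.19,-0.165,-0.06,0,0]
    - [0.02,0.22,-0.19,-0.08,0,0]
    - [0.02,0.25,-0.22,-0.08,0,0]
  jaw: 0

```text
clock: 0.77
tcp_pos: [0.3358, -0.206, 0.211]
tcp_rot: [2.727, 1.57, 1.571]
contact_force: [0.7, -0.5, -0.0]
gripper_width: -0.0002
```

```bash
cat > go.py <<'E'
from h import *
import sys
m=manip.observe(); M=Ro.from_euler('xyz',m["tcp_rot"]).as_matrix()
D=np.array(eval(sys.argv[1])); print(m["clock"],m["tcp_pos"].round(4),m["contact_force"].round(2),m["gripper_width"],m["joint_pos"].round(2))
print("d",(M.T@(D-m["tcp_pos"])).round(4)); print(M.round(3))
yz=-1.155; print("yaw err(world z)",yz-np.arctan2(M[1,2],M[0,2]))
E
python3 go.py '[.508,.0895,.14]'
```

```text
0.7667 [ 0.3358 -0.206   0.211 ] [ 0.74 -0.53 -0.02] -0.00021381021869759407 [-0.85  0.04  1.88  0.    1.22  0.3 ]
d [ 0.0714  0.2767 -0.2008]
[[-0.     0.915  0.404]
 [ 0.001  0.404 -0.915]
 [-1.     0.    -0.001]]
yaw err(world z) 0.00037920286678794213
```

>>> play_rows:
  series:
    - [0.0,0.035,-0.025,0,0,0]
    - [0.0,0.07,-0.05,0,0,0]
    - [0.0,0.105,-0.075,0,0,0]
    - [0.0,0.14,-0.1,0,0,0]
    - [0.01,0.175,-0.125,0,0,0]
    - [0.02,0.21,-0.15,0,0,0]
    - [0.03,0.245,-0.175,0,0,0]
    - [0.05,0.277,-0.2,0,0,0]

```text
clock: 1.43
tcp_pos: [0.5019, 0.0767, 0.1686]
tcp_rot: [1.611, 1.568, 0.457]
contact_force: [0.7, -0.3, -0.3]
gripper_width: -0.0001
```

```bash
python3 go.py '[.508,.0895,.115]'
python3 - <<'E'
from h import *
import pickle
c=manip.get_image("scene"); pickle.dump(c,open("s1.pkl","wb")); w=manip.get_image("wrist"); 
a=cv2.resize(c["img"][100:300,245:365],None,fx=3,fy=3,interpolation=cv2.INTER_CUBIC)
b=cv2.resize(w["img"],(440,275)); o=np.zeros((600,800,3),np.uint8); o[:600,:360]=a; o[:275,360:]=b; cv2.imwrite("pics/s1.png",o)
E
```

```text
1.4333 [0.5019 0.0767 0.1686] [ 0.75 -0.28 -0.32] -8.418617904699873e-05 [-0.08  0.33  1.64  0.    1.16  1.07]
d [ 0.0536  0.0107 -0.0092]
[[ 0.002  0.915  0.404]
 [ 0.001  0.404 -0.915]
 [-1.     0.002 -0.   ]]
yaw err(world z) -0.00019001043519439875
```

View pics/s1.png

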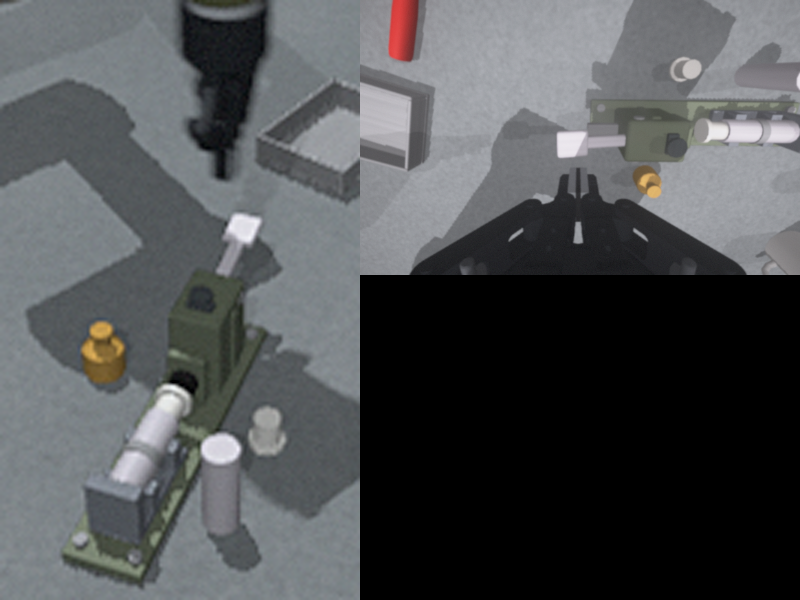

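The wrist view shows the pad near full-image pixel (308,208) and the button near (460,211). I'll cross-check positions from these.

```bash
python3 - <<'E'
from h import *
w=manip.get_image("wrist"); k=640/440
print(onz(w,212*k,144*k,.109).round(4), onz(w,317*k,144*k,.116).round(4))
g=w["img"].min(2); m=(g[170:250,270:345]>185).astype(np.uint8); n,l,st,ce=cv2.connectedComponentsWithStats(m); i=1+st[1:,4].argmax(); print(st[i],ce[i]+[270,170]); print(onz(w,*(ce[i]+[270,170]),.109).round(4))
E
python3 go.py '[.508,.0895,.115]'
```

```text
[0.5048 0.0872 0.109 ] [ 0.5515 -0.0103  0.116 ]
[  14   18   44   37 1340] [303.06567164 204.69776119]
[0.5066 0.0922 0.109 ]
1.5833 [0.5003 0.0763 0.1667] [-0.64 -1.15  0.07] -0.00010512546110441186 [-0.08  0.33  1.65  0.    1.17  1.07]
d [ 0.0517  0.0125 -0.0088]
[[-0.003  0.913  0.407]
 [ 0.001  0.407 -0.913]
 [-1.    -0.002 -0.003]]
yaw err(world z) -0.0033659549814708534
```

>>> play_rows:
  series:
    - [0.015,0.006,-0.005,0,0,0]
    - [0.03,0.012,-0.01,0,0,0]
    - [0.045,0.012,-0.01,0,0,0]
    - [0.052,0.012,-0.01,0,0,0]
    - [0.052,0.012,-0.01,0,0,0]

```text
clock: 2.0
tcp_pos: [0.5062, 0.0896, 0.1137]
tcp_rot: [-2.226, 1.565, 2.905]
contact_force: [0.4, -0.3, 0.1]
gripper_width: 0.0002
```

```bash
python3 go.py '[.507,.0905,.109]'
```

```text
2.0 [0.5062 0.0896 0.1137] [ 0.42 -0.33  0.08] 0.00018039013470270545 [-0.05  0.42  1.68  0.    1.05  1.1 ]
d [ 0.0047  0.0011 -0.0005]
[[-0.006  0.914  0.406]
 [ 0.001  0.406 -0.914]
 [-1.    -0.005 -0.004]]
yaw err(world z) -0.0022971574558141583
```

>>> play_rows:
  series:
    - [0.005,0.001,0,0,0,0]
    - [0.01,0.001,0,0,0,0]
    - [0.015,0.001,0,0,0,0]
    - [0.02,0.001,0,0,0,0]
    - [0.025,0.001,0,0,0,0]
    - [0.025,0.001,0,0,0,0]

```text
clock: 2.5
tcp_pos: [0.5073, 0.0904, 0.089]
tcp_rot: [-2.504, 1.566, 2.626]
contact_force: [-1.4, 4.1, 5.9]
gripper_width: -0.0002
```

>>> play_rows:
  series:
    - [0.0015,0,0,0,0,0]
    - [0.003,0,0,0,0,0]
    - [0.003,0,0,0,0,0]

```text
clock: 2.75
tcp_pos: [0.5074, 0.0905, 0.0868]
tcp_rot: [-2.669, 1.566, 2.461]
contact_force: [-2.7, 3.4, 7.2]
gripper_width: 0.0001
```

>>> play_rows:
  series:
    - [0.001,0,0,0,0,0]
    - [0.001,0,0,0,0,0]

```text
clock: 2.92
tcp_pos: [0.5074, 0.0905, 0.0867]
tcp_rot: [-2.795, 1.566, 2.335]
contact_force: [-3.7, 1.6, 8.1]
gripper_width: 0.0003
```

>>> play_rows:
  series:
    - [0.001,0,0,0,0,0]
    - [0.001,0,0,0,0,0]

```text
clock: 3.08
tcp_pos: [0.5074, 0.0905, 0.0867]
tcp_rot: [-2.937, 1.566, 2.193]
contact_force: [-5.3, 2.3, 7.2]
gripper_width: 0.0004
```

>>> play_rows:
  series:
    - [0.0015,0,0,0,0,0]
    - [0.003,0,0,0,0,0]

```text
clock: 3.25
tcp_pos: [0.5074, 0.0905, 0.0847]
tcp_rot: [-3.086, 1.567, 2.043]
contact_force: [-4.2, 0.4, 7.9]
gripper_width: -0.0002
```

>>> play_rows:
  series:
    - [0.0015,0,0,0,0,0]
    - [0.003,0,0,0,0,0]

```text
clock: 3.42
tcp_pos: [0.5075, 0.0905, 0.0829]
tcp_rot: [3.03, 1.567, 1.876]
contact_force: [-4.6, 0.8, 10.0]
gripper_width: -0.0004
```

>>> play_rows:
  series:
    - [-0.01,0,0,0,0,0]
    - [-0.02,0,0,0,0,0]
    - [-0.0315,0,0,0,0,0]
    - [-0.0315,0,0,0,0,0]

```text
clock: 3.75
tcp_pos: [0.5089, 0.09, 0.1172]
tcp_rot: [1.885, 1.566, 0.73]
contact_force: [-0.1, -0.2, 0.4]
gripper_width: -0.0001
```

```bash
python3 go.py '[.507,.0905,.109]'
python3 - <<'E'
from h import *
import pickle
c=manip.get_image("top"); pickle.dump(c,open("t2.pkl","wb"));s=manip.get_image("scene"); pickle.dump(s,open("s2.pkl","wb")); 
o=pickle.load(open("scene.pkl","rb"))
r=lambda i:cv2.resize(i,None,fx=4,fy=4,interpolation=cv2.INTER_CUBIC)
cv2.imwrite("pics/s2.png",np.hstack([r(s["img"][145:285,260:355]),r(c["img"][140:280-0,285:390])]))
E
```

```text
3.75 [0.5089 0.09   0.1172] [-0.09 -0.24  0.41] -6.656057986111287e-05 [-0.05  0.41  1.68  0.    1.05  1.1 ]
d [ 0.0082 -0.0016 -0.0012]
[[ 0.004  0.914  0.405]
 [ 0.003  0.405 -0.914]
 [-1.     0.005 -0.002]]
yaw err(world z) -0.0008351011994842672
```

View pics/s2.png

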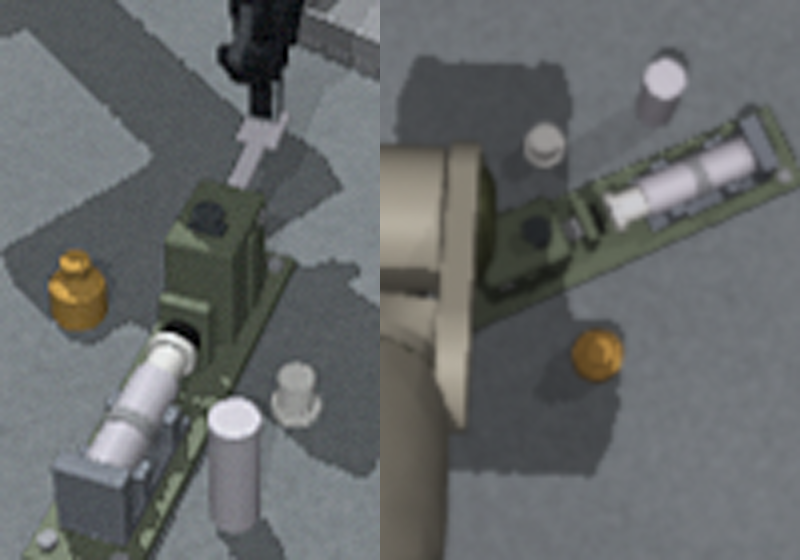

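The first stroke put the jaw plate out by about a tooth: the steel bar now shows at (575,225) in the right half. The pad is back up, the cushion is near the collar, and the bystanders haven't moved. The plug can't get home in the second stroke, so I'll make it in one go.

>>> play_rows:
  series:
    - [0.007,-0.001,-0.001,0,0,0]
    - [0.012,-0.001,-0.001,0,0,0]
    - [0.017,-0.001,-0.001,0,0,0]
    - [0.022,-0.001,-0.001,0,0,0]
    - [0.027,-0.001,-0.001,0,0,0]
    - [0.031,-0.001,-0.001,0,0,0]
    - [0.034,-0.001,-0.001,0,0,0]
    - [0.034,-0.001,-0.001,0,0,0]

```text
clock: 4.52
tcp_pos: [0.5065, 0.0915, 0.0822]
tcp_rot: [2.626, 1.566, 1.472]
contact_force: [-7.7, 3.6, 24.9]
gripper_width: 0.0001
```

>>> play_rows:
  series:
    - [0.0017,0,0,0,0,0]
    - [0.0017,0,0,0,0,0]

```text
clock: 4.68
tcp_pos: [0.5065, 0.0916, 0.0822]
tcp_rot: [2.451, 1.567, 1.297]
contact_force: [-10.0, -0.2, 28.5]
gripper_width: 0.0001
```

>>> play_rows:
  series:
    - [0.0017,0,0,0,0,0]
    - [0.0017,0,0,0,0,0]

```text
clock: 4.85
tcp_pos: [0.5066, 0.0916, 0.0821]
tcp_rot: [2.27, 1.567, 1.117]
contact_force: [-9.5, 0.6, 29.3]
gripper_width: -0.0002
```

>>> play_rows:
  series:
    - [-0.01,0,0,0,0,0]
    - [-0.02,0,0,0,0,0]
    - [-0.0315,0,0,0,0,0]
    - [-0.0315,0,0,0,0,0]
    - [-0.0315,0,0,0,0,0]

```text
clock: 5.27
tcp_pos: [0.5061, 0.0915, 0.1128]
tcp_rot: [2.5, 1.567, 1.347]
contact_force: [0.4, 0.5, -0.3]
gripper_width: 0.0001
```

```bash
python3 - <<'E'
from h import *
import pickle
c=manip.get_image("top"); pickle.dump(c,open("t3.pkl","wb"));s=manip.get_image("scene"); pickle.dump(s,open("s3.pkl","wb")); 
r=lambda i,f:cv2.resize(i,None,fx=f,fy=f,interpolation=cv2.INTER_CUBIC)
o=np.zeros((600,800,3),np.uint8)
for k,n in enumerate(("t2","t3")):
    i=r(pickle.load(open(n+".pkl","rb"))["img"][165:207,325:395],7); o[k*300:k*300+294,:490]=i
    i=r(pickle.load(open(n.replace('t','s')+".pkl","rb"))["img"][205:265,285:330],5)
    o[k*300:k*300+300,500:725]=i
cv2.imwrite("pics/s3.png",o)
E
python3 go.py '[.507,.0905,.1135]'
```

```text
5.3667 [0.5058 0.0915 0.1123] [-0.44 -0.02  0.19] 0.00014360181801422752 [-0.05  0.42  1.69  0.    1.04  1.1 ]
d [-0.0012  0.0007  0.0014]
[[-0.001  0.914  0.406]
 [ 0.004  0.406 -0.914]
 [-1.     0.001 -0.004]]
yaw err(world z) -0.0022043707724497263
```

View pics/s3.png

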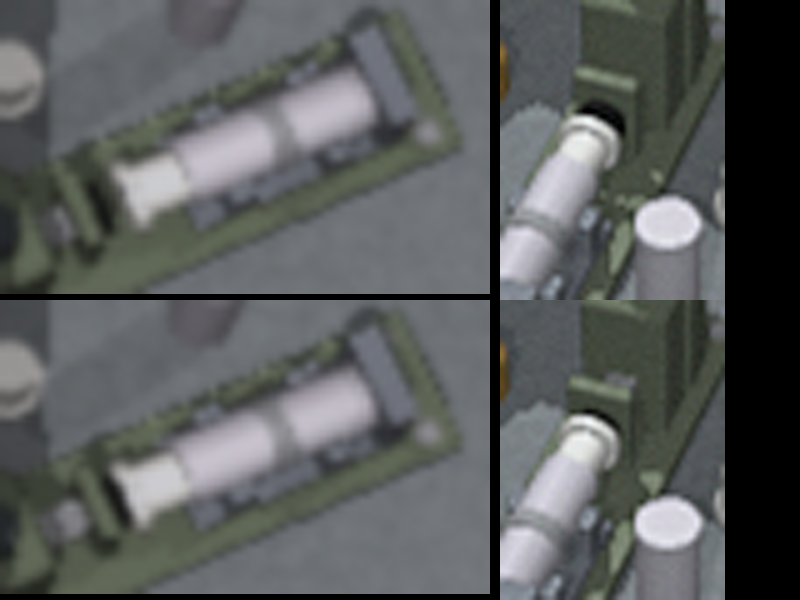

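The jaw has advanced two teeth and the cushion now just touches the collar at (120,500). About 19 mm of insertion is left, so the third stroke is also safe.

>>> play_rows:
  series:
    - [0.005,0.001,0.001,0,0,0]
    - [0.01,0.001,0.001,0,0,0]
    - [0.015,0.001,0.001,0,0,0]
    - [0.02,0.001,0.001,0,0,0]
    - [0.025,0.001,0.001,0,0,0]
    - [0.029,0.001,0.001,0,0,0]
    - [0.0305,0.001,0.001,0,0,0]
    - [0.0305,0.001,0.001,0,0,0]

```text
clock: 6.03
tcp_pos: [0.5069, 0.092, 0.0823]
tcp_rot: [2.945, 1.566, 1.792]
contact_force: [-6.2, 5.5, 17.2]
gripper_width: 0.0002
```

>>> play_rows:
  series:
    - [0.001,0,0,0,0,0]
    - [0.001,0,0,0,0,0]

```text
clock: 6.2
tcp_pos: [0.5069, 0.0922, 0.0823]
tcp_rot: [2.903, 1.566, 1.75]
contact_force: [-6.7, 1.3, 21.4]
gripper_width: -0.0001
```

>>> play_rows:
  series:
    - [-0.01,0,0,0,0,0]
    - [-0.02,0,0,0,0,0]
    - [-0.031,0,0,0,0,0]
    - [-0.031,0,0,0,0,0]
    - [-0.031,0,0,0,0,0]

```text
clock: 6.62
tcp_pos: [0.5068, 0.0921, 0.1125]
tcp_rot: [3.013, 1.565, 1.86]
contact_force: [-0.7, 0.1, -0.7]
gripper_width: -0.0002
```

```bash
python3 - <<'E'
from h import *
import pickle
c=manip.get_image("top"); pickle.dump(c,open("t4.pkl","wb"));s=manip.get_image("scene"); pickle.dump(s,open("s4.pkl","wb")); 
r=lambda i,f:cv2.resize(i,None,fx=f,fy=f,interpolation=cv2.INTER_CUBIC)
o=np.zeros((600,800,3),np.uint8)
o[:588,:420]=r(c["img"][165:207,330:360],14)
o[:600,430:790]=r(s["img"][210:260,290:320],12)
cv2.imwrite("pics/s4.png",o)
E
python3 go.py '[.507,.0905,.1125]'
```

```text
6.7167 [0.5064 0.0921 0.112 ] [0.68 0.3  0.29] -0.00020818889777788726 [-0.05  0.42  1.68  0.01  1.04  1.1 ]
d [-0.0005 -0.0001  0.0017]
[[-0.003  0.914  0.406]
 [ 0.005  0.406 -0.914]
 [-1.    -0.001 -0.006]]
yaw err(world z) -0.0026995785526569005
```

View pics/s4.png

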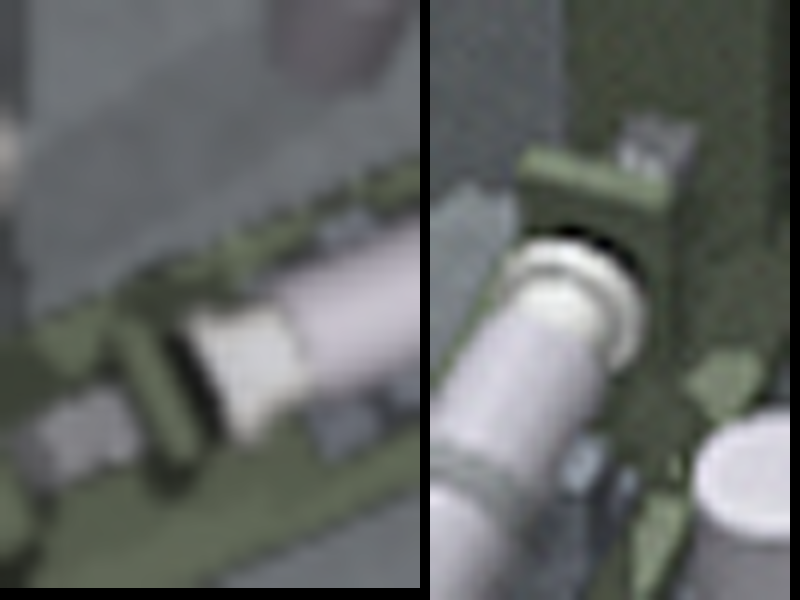

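The collar face at (212,372) is about 20 mm from the tube mouth at (298,340), so some 14 mm is left. The fourth stroke can be full, and the plug should come home during the fifth.

>>> play_rows:
  series:
    - [0.005,0,0.001,0,0,0]
    - [0.01,0,0.001,0,0,0]
    - [0.015,0,0.001,0,0,0]
    - [0.02,0,0.001,0,0,0]
    - [0.025,0,0.001,0,0,0]
    - [0.028,0,0.001,0,0,0]
    - [0.028,0,0.001,0,0,0]

```text
clock: 7.3
tcp_pos: [0.5065, 0.0923, 0.0835]
tcp_rot: [-3.094, 1.563, 2.036]
contact_force: [-2.4, 6.2, 10.4]
gripper_width: -0.0
```

>>> play_rows:
  series:
    - [0.0012,0,0,0,0,0]
    - [0.0012,0,0,0,0,0]

```text
clock: 7.47
tcp_pos: [0.5065, 0.0925, 0.0824]
tcp_rot: [-3.118, 1.563, 2.013]
contact_force: [-3.5, 1.9, 12.9]
gripper_width: -0.0
```

>>> play_rows:
  series:
    - [0.0012,0,0,0,0,0]
    - [0.0012,0,0,0,0,0]

```text
clock: 7.63
tcp_pos: [0.5067, 0.0925, 0.0822]
tcp_rot: [3.134, 1.563, 1.982]
contact_force: [-7.4, -1.0, 21.3]
gripper_width: -0.0003
```

>>> play_rows:
  series:
    - [-0.01,0,0,0,0,0]
    - [-0.02,0,0,0,0,0]
    - [-0.031,0,0.001,0,0,0]
    - [-0.031,0,0.001,0,0,0]
    - [-0.031,0,0.001,0,0,0]

```text
clock: 8.05
tcp_pos: [0.5069, 0.0913, 0.1126]
tcp_rot: [-3.096, 1.563, 2.035]
contact_force: [-0.2, -0.5, 1.0]
gripper_width: 0.0002
```

```bash
python3 - <<'E'
from h import *
import pickle
c=manip.get_image("top"); pickle.dump(c,open("t5.pkl","wb"));s=manip.get_image("scene"); pickle.dump(s,open("s5.pkl","wb")); 
r=lambda i,f:cv2.resize(i,None,fx=f,fy=f,interpolation=cv2.INTER_CUBIC)
o=np.zeros((600,800,3),np.uint8)
o[:588,:420]=r(c["img"][165:207,330:360],14)
o[:600,430:790]=r(s["img"][210:260,290:320],12)
cv2.imwrite("pics/s5.png",o)
E
python3 go.py '[.507,.0905,.1125]'
```

```text
8.15 [0.5066 0.0914 0.112 ] [ 0.21 -0.1  -0.39] 0.00018190462362301918 [-0.05  0.42  1.68  0.01  1.05  1.1 ]
d [-0.0005  0.      0.001 ]
[[-0.005  0.914  0.407]
 [ 0.007  0.407 -0.913]
 [-1.    -0.002 -0.008]]
yaw err(world z) -0.0031627329824155392
```

View pics/s5.png

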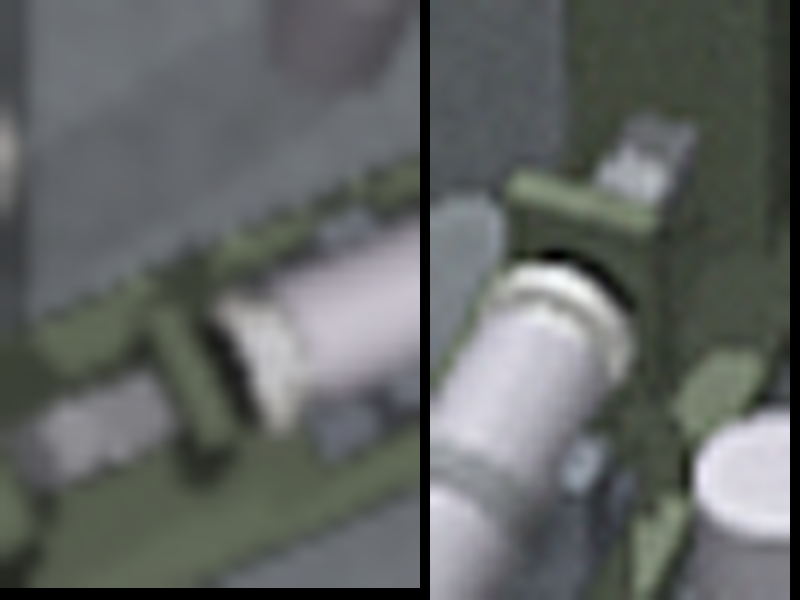

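The collar at (245,360) is now about 12 mm from the mouth, so some 5–6 mm is left. The fifth stroke gets small, force-limited steps.

>>> play_rows:
  series:
    - [0.002,0,0.001,0,0,0]
    - [0.004,0,0.001,0,0,0]
    - [0.006,0,0.001,0,0,0]
    - [0.006,0,0.001,0,0,0]

```text
clock: 8.48
tcp_pos: [0.5067, 0.0909, 0.1056]
tcp_rot: [-2.935, 1.561, 2.196]
contact_force: [-1.2, 2.7, 6.4]
gripper_width: -0.0001
```

>>> play_rows:
  series:
    - [0.0008,0,0,0,0,0]
    - [0.0008,0,0,0,0,0]

```text
clock: 8.65
tcp_pos: [0.5066, 0.0912, 0.1046]
tcp_rot: [-2.935, 1.561, 2.196]
contact_force: [-1.8, 1.3, 7.0]
gripper_width: -0.0003
```

>>> play_rows:
  series:
    - [0.0008,0,0,0,0,0]
    - [0.0008,0,0,0,0,0]

```text
clock: 8.82
tcp_pos: [0.5066, 0.0914, 0.1038]
tcp_rot: [-2.943, 1.56, 2.189]
contact_force: [-2.3, 0.7, 8.4]
gripper_width: -0.0
```

>>> play_rows:
  series:
    - [0.0008,0,0,0,0,0]
    - [0.0008,0,0,0,0,0]

```text
clock: 8.98
tcp_pos: [0.5066, 0.0915, 0.103]
tcp_rot: [-2.945, 1.56, 2.187]
contact_force: [-2.4, 1.2, 8.4]
gripper_width: -0.0001
```

>>> play_rows:
  series:
    - [0.0006,0,0,0,0,0]
    - [0.0006,0,0,0,0,0]

```text
clock: 9.15
tcp_pos: [0.5065, 0.0916, 0.1026]
tcp_rot: [-2.949, 1.56, 2.183]
contact_force: [-2.0, -0.2, 9.4]
gripper_width: -0.0
```

>>> play_rows:
  series:
    - [0.0006,0,0,0,0,0]
    - [0.0006,0,0,0,0,0]

```text
clock: 9.32
tcp_pos: [0.5065, 0.0917, 0.1021]
tcp_rot: [-2.945, 1.56, 2.186]
contact_force: [-2.7, 1.7, 9.1]
gripper_width: 0.0001
```

>>> play_rows:
  series:
    - [0.0006,0,0,0,0,0]
    - [0.0006,0,0,0,0,0]

```text
clock: 9.48
tcp_pos: [0.5065, 0.0917, 0.1017]
tcp_rot: [-2.946, 1.56, 2.186]
contact_force: [-2.7, 0.8, 8.6]
gripper_width: 0.0001
```

>>> play_rows:
  series:
    - [0.0006,0,0,0,0,0]
    - [0.0006,0,0,0,0,0]

```text
clock: 9.65
tcp_pos: [0.5064, 0.0918, 0.1013]
tcp_rot: [-2.948, 1.56, 2.184]
contact_force: [-2.4, 0.3, 10.2]
gripper_width: -0.0002
```

>>> play_rows:
  series:
    - [0.0006,0,0,0,0,0]
    - [0.0006,0,0,0,0,0]

```text
clock: 9.82
tcp_pos: [0.5064, 0.0919, 0.101]
tcp_rot: [-2.948, 1.56, 2.184]
contact_force: [-3.8, 0.6, 9.7]
gripper_width: -0.0002
```

>>> play_rows:
  series:
    - [0.0006,0,0,0,0,0]
    - [0.0006,0,0,0,0,0]

```text
clock: 9.98
tcp_pos: [0.5064, 0.0919, 0.1007]
tcp_rot: [-2.951, 1.56, 2.181]
contact_force: [-3.1, 0.4, 9.5]
gripper_width: 0.0001
```

>>> play_rows:
  series:
    - [0.0008,0,0.0002,0,0,0]
    - [0.0008,0,0.0002,0,0,0]

```text
clock: 10.15
tcp_pos: [0.5064, 0.0919, 0.1001]
tcp_rot: [-2.956, 1.559, 2.176]
contact_force: [-3.1, 1.9, 10.8]
gripper_width: 0.0003
```

>>> play_rows:
  series:
    - [0.0008,0,0.0002,0,0,0]
    - [0.0008,0,0.0002,0,0,0]

```text
clock: 10.32
tcp_pos: [0.5064, 0.092, 0.0996]
tcp_rot: [-2.968, 1.559, 2.165]
contact_force: [-3.1, 2.3, 10.5]
gripper_width: -0.0003
```

>>> play_rows:
  series:
    - [0.0008,0,0.0002,0,0,0]
    - [0.0008,0,0.0002,0,0,0]

```text
clock: 10.48
tcp_pos: [0.5063, 0.0921, 0.099]
tcp_rot: [-2.968, 1.559, 2.164]
contact_force: [-3.3, 1.4, 10.6]
gripper_width: 0.0001
```

>>> play_rows:
  series:
    - [0.0008,0,0.0002,0,0,0]
    - [0.0008,0,0.0002,0,0,0]

```text
clock: 10.65
tcp_pos: [0.5063, 0.0922, 0.0985]
tcp_rot: [-2.97, 1.558, 2.163]
contact_force: [-4.0, 1.4, 10.0]
gripper_width: 0.0004
```

>>> play_rows:
  series:
    - [0.0007,0,0.0002,0,0,0]
    - [0.0007,0,0.0002,0,0,0]

```text
clock: 10.82
tcp_pos: [0.5062, 0.0922, 0.098]
tcp_rot: [-2.977, 1.558, 2.155]
contact_force: [-3.1, 1.4, 9.4]
gripper_width: -0.0001
```

>>> play_rows:
  series:
    - [0.0007,0,0.0002,0,0,0]
    - [0.0007,0,0.0002,0,0,0]

```text
clock: 10.98
tcp_pos: [0.5062, 0.0923, 0.0976]
tcp_rot: [-2.98, 1.557, 2.153]
contact_force: [-4.4, 1.6, 10.8]
gripper_width: 0.0006
```

>>> play_rows:
  series:
    - [0.0008,0,0.0002,0,0,0]
    - [0.0008,0,0.0002,0,0,0]

```text
clock: 11.15
tcp_pos: [0.5062, 0.0923, 0.0971]
tcp_rot: [-2.988, 1.557, 2.144]
contact_force: [-2.8, 0.4, 10.2]
gripper_width: 0.0001
```

>>> play_rows:
  series:
    - [0.0008,0,0.0002,0,0,0]
    - [0.0008,0,0.0002,0,0,0]

```text
clock: 11.32
tcp_pos: [0.5062, 0.0924, 0.0965]
tcp_rot: [-2.987, 1.556, 2.146]
contact_force: [-3.6, 0.9, 10.4]
gripper_width: -0.0001
```

>>> play_rows:
  series:
    - [0.0007,0,0.0002,0,0,0]
    - [0.0007,0,0.0002,0,0,0]

```text
clock: 11.48
tcp_pos: [0.5061, 0.0924, 0.0961]
tcp_rot: [-2.992, 1.556, 2.141]
contact_force: [-3.6, 1.6, 10.8]
gripper_width: -0.0002
```

>>> play_rows:
  series:
    - [0.0007,0,0.0002,0,0,0]
    - [0.0007,0,0.0002,0,0,0]

```text
clock: 11.65
tcp_pos: [0.5062, 0.0925, 0.0957]
tcp_rot: [-3.0, 1.556, 2.133]
contact_force: [-3.6, 1.3, 10.7]
gripper_width: 0.0002
```

>>> play_rows:
  series:
    - [0.0007,0,0.0002,0,0,0]
    - [0.0007,0,0.0002,0,0,0]

```text
clock: 11.82
tcp_pos: [0.5062, 0.0925, 0.0954]
tcp_rot: [-3.005, 1.556, 2.128]
contact_force: [-3.7, 0.9, 11.5]
gripper_width: -0.0
```

>>> play_rows:
  series:
    - [0.0007,0,0.0002,0,0,0]
    - [0.0007,0,0.0002,0,0,0]

```text
clock: 11.98
tcp_pos: [0.5061, 0.0925, 0.0951]
tcp_rot: [-3.003, 1.555, 2.13]
contact_force: [-3.7, 0.7, 12.3]
gripper_width: 0.0003
```

>>> play_rows:
  series:
    - [0.0007,0,0.0002,0,0,0]
    - [0.0007,0,0.0002,0,0,0]

```text
clock: 12.15
tcp_pos: [0.5061, 0.0925, 0.0948]
tcp_rot: [-3.009, 1.555, 2.125]
contact_force: [-3.3, 1.8, 10.9]
gripper_width: 0.0002
```

>>> play_rows:
  series:
    - [0.0007,0,0.0002,0,0,0]
    - [0.0007,0,0.0002,0,0,0]

```text
clock: 12.32
tcp_pos: [0.5061, 0.0925, 0.0945]
tcp_rot: [-3.014, 1.555, 2.12]
contact_force: [-4.8, 1.4, 12.8]
gripper_width: 0.0003
```

>>> play_rows:
  series:
    - [0.0007,0,0.0002,0,0,0]
    - [0.0007,0,0.0002,0,0,0]

```text
clock: 12.48
tcp_pos: [0.5061, 0.0926, 0.0941]
tcp_rot: [-3.018, 1.555, 2.116]
contact_force: [-3.6, 1.0, 10.1]
gripper_width: 0.0
```

Still sliding at 10–12 N. I'll carry on.

>>> play_rows:
  series:
    - [0.0008,0,0.0002,0,0,0]
    - [0.0008,0,0.0002,0,0,0]

```text
clock: 12.65
tcp_pos: [0.5062, 0.0926, 0.0937]
tcp_rot: [-3.026, 1.554, 2.108]
contact_force: [-4.5, 1.9, 11.7]
gripper_width: 0.0001
```

>>> play_rows:
  series:
    - [0.0008,0,0.0002,0,0,0]
    - [0.0008,0,0.0002,0,0,0]

```text
clock: 12.82
tcp_pos: [0.5062, 0.0926, 0.0933]
tcp_rot: [-3.029, 1.554, 2.105]
contact_force: [-4.2, 1.5, 10.9]
gripper_width: 0.0003
```

>>> play_rows:
  series:
    - [0.0007,0,0.0002,0,0,0]
    - [0.0007,0,0.0002,0,0,0]

```text
clock: 12.98
tcp_pos: [0.5061, 0.0926, 0.0929]
tcp_rot: [-3.028, 1.554, 2.106]
contact_force: [-3.0, 0.7, 10.6]
gripper_width: 0.0
```

>>> play_rows:
  series:
    - [0.0007,0,0.0002,0,0,0]
    - [0.0007,0,0.0002,0,0,0]

```text
clock: 13.15
tcp_pos: [0.5061, 0.0926, 0.0925]
tcp_rot: [-3.03, 1.554, 2.104]
contact_force: [-4.0, 1.3, 9.9]
gripper_width: -0.0003
```

>>> play_rows:
  series:
    - [0.0007,0,0.0002,0,0,0]
    - [0.0007,0,0.0002,0,0,0]

```text
clock: 13.32
tcp_pos: [0.5061, 0.0926, 0.0921]
tcp_rot: [-3.03, 1.553, 2.105]
contact_force: [-3.6, 1.3, 11.4]
gripper_width: 0.0003
```

>>> play_rows:
  series:
    - [0.0007,0,0.0002,0,0,0]
    - [0.0007,0,0.0002,0,0,0]

```text
clock: 13.48
tcp_pos: [0.5061, 0.0926, 0.0918]
tcp_rot: [-3.034, 1.553, 2.101]
contact_force: [-4.1, 1.9, 10.1]
gripper_width: -0.0001
```

>>> play_rows:
  series:
    - [0.0007,0,0.0002,0,0,0]
    - [0.0007,0,0.0002,0,0,0]

```text
clock: 13.65
tcp_pos: [0.5061, 0.0927, 0.0914]
tcp_rot: [-3.039, 1.553, 2.096]
contact_force: [-3.7, 0.9, 11.2]
gripper_width: 0.0001
```

>>> play_rows:
  series:
    - [0.0007,0,0.0002,0,0,0]
    - [0.0007,0,0.0002,0,0,0]

```text
clock: 13.82
tcp_pos: [0.5061, 0.0927, 0.091]
tcp_rot: [-3.038, 1.553, 2.097]
contact_force: [-3.6, 1.7, 10.3]
gripper_width: -0.0001
```

>>> play_rows:
  series:
    - [0.0007,0,0.0002,0,0,0]
    - [0.0007,0,0.0002,0,0,0]

```text
clock: 13.98
tcp_pos: [0.5061, 0.0927, 0.0906]
tcp_rot: [-3.04, 1.552, 2.095]
contact_force: [-2.6, 1.8, 10.4]
gripper_width: 0.0002
```

>>> play_rows:
  series:
    - [0.0007,0,0.0002,0,0,0]
    - [0.0007,0,0.0002,0,0,0]

```text
clock: 14.15
tcp_pos: [0.5061, 0.0927, 0.0903]
tcp_rot: [-3.041, 1.552, 2.094]
contact_force: [-3.9, 0.7, 10.9]
gripper_width: -0.0001
```

>>> play_rows:
  series:
    - [0.0007,0,0.0002,0,0,0]
    - [0.0007,0,0.0002,0,0,0]

```text
clock: 14.32
tcp_pos: [0.5061, 0.0927, 0.0899]
tcp_rot: [-3.046, 1.552, 2.09]
contact_force: [-3.5, 2.0, 11.0]
gripper_width: -0.0001
```

>>> play_rows:
  series:
    - [0.0007,0,0.0002,0,0,0]
    - [0.0007,0,0.0002,0,0,0]

```text
clock: 14.48
tcp_pos: [0.5061, 0.0927, 0.0895]
tcp_rot: [-3.046, 1.552, 2.089]
contact_force: [-3.4, 1.5, 11.2]
gripper_width: 0.0
```

>>> play_rows:
  series:
    - [0.0007,0,0.0002,0,0,0]
    - [0.0007,0,0.0002,0,0,0]

```text
clock: 14.65
tcp_pos: [0.5061, 0.0927, 0.0891]
tcp_rot: [-3.043, 1.551, 2.092]
contact_force: [-4.1, 1.6, 10.6]
gripper_width: -0.0003
```

>>> play_rows:
  series:
    - [0.0007,0,0.0002,0,0,0]
    - [0.0007,0,0.0002,0,0,0]

```text
clock: 14.82
tcp_pos: [0.5061, 0.0927, 0.0887]
tcp_rot: [-3.043, 1.551, 2.092]
contact_force: [-3.0, 2.1, 11.7]
gripper_width: 0.0
```

>>> play_rows:
  series:
    - [0.0007,0,0.0002,0,0,0]
    - [0.0007,0,0.0002,0,0,0]

```text
clock: 14.98
tcp_pos: [0.5061, 0.0928, 0.0883]
tcp_rot: [-3.047, 1.551, 2.089]
contact_force: [-3.0, 2.1, 10.9]
gripper_width: -0.0001
```

>>> play_rows:
  series:
    - [0.0007,0,0.0002,0,0,0]
    - [0.0007,0,0.0002,0,0,0]

```text
clock: 15.15
tcp_pos: [0.5061, 0.0927, 0.0879]
tcp_rot: [-3.05, 1.551, 2.086]
contact_force: [-3.2, 1.5, 10.2]
gripper_width: 0.0001
```

>>> play_rows:
  series:
    - [0.0007,0,0.0002,0,0,0]
    - [0.0007,0,0.0002,0,0,0]

```text
clock: 15.32
tcp_pos: [0.5061, 0.0928, 0.0874]
tcp_rot: [-3.047, 1.55, 2.089]
contact_force: [-2.6, 1.3, 10.0]
gripper_width: -0.0001
```

>>> play_rows:
  series:
    - [0.0007,0,0.0002,0,0,0]
    - [0.0007,0,0.0002,0,0,0]

```text
clock: 15.48
tcp_pos: [0.506, 0.0928, 0.0868]
tcp_rot: [-3.046, 1.55, 2.09]
contact_force: [-2.7, 2.1, 8.3]
gripper_width: 0.0004
```

>>> play_rows:
  series:
    - [0.0007,0,0.0002,0,0,0]
    - [0.0007,0,0.0002,0,0,0]

```text
clock: 15.65
tcp_pos: [0.5061, 0.0928, 0.0863]
tcp_rot: [-3.047, 1.55, 2.089]
contact_force: [-2.7, 1.9, 9.1]
gripper_width: 0.0002
```

>>> play_rows:
  series:
    - [0.0007,0,0.0002,0,0,0]
    - [0.0007,0,0.0002,0,0,0]

```text
clock: 15.82
tcp_pos: [0.5061, 0.0927, 0.0858]
tcp_rot: [-3.046, 1.55, 2.09]
contact_force: [-3.1, 1.3, 10.0]
gripper_width: -0.0002
```

>>> play_rows:
  series:
    - [0.0007,0,0.0002,0,0,0]
    - [0.0007,0,0.0002,0,0,0]

```text
clock: 15.98
tcp_pos: [0.5061, 0.0927, 0.0853]
tcp_rot: [-3.045, 1.549, 2.091]
contact_force: [-3.4, 1.0, 10.3]
gripper_width: -0.0004
```

>>> play_rows:
  series:
    - [0.0007,0,0.0002,0,0,0]
    - [0.0007,0,0.0002,0,0,0]

```text
clock: 16.15
tcp_pos: [0.5061, 0.0927, 0.085]
tcp_rot: [-3.047, 1.549, 2.089]
contact_force: [-3.7, 1.5, 10.8]
gripper_width: 0.0001
```

>>> play_rows:
  series:
    - [0.0007,0,0.0002,0,0,0]
    - [0.0007,0,0.0002,0,0,0]

```text
clock: 16.32
tcp_pos: [0.5061, 0.0927, 0.0846]
tcp_rot: [-3.049, 1.549, 2.088]
contact_force: [-4.0, 0.7, 11.5]
gripper_width: -0.0
```

>>> play_rows:
  series:
    - [0.0007,0,0.0002,0,0,0]
    - [0.0007,0,0.0002,0,0,0]

```text
clock: 16.48
tcp_pos: [0.5061, 0.0927, 0.0844]
tcp_rot: [-3.051, 1.549, 2.086]
contact_force: [-2.7, 0.9, 11.9]
gripper_width: -0.0001
```

>>> play_rows:
  series:
    - [0.0007,0,0.0002,0,0,0]
    - [0.0007,0,0.0002,0,0,0]

```text
clock: 16.65
tcp_pos: [0.5062, 0.0927, 0.0841]
tcp_rot: [-3.056, 1.549, 2.081]
contact_force: [-4.5, 0.7, 13.1]
gripper_width: -0.0005
```

>>> play_rows:
  series:
    - [0.0007,0,0.0002,0,0,0]
    - [0.0007,0,0.0002,0,0,0]

```text
clock: 16.82
tcp_pos: [0.5062, 0.0926, 0.0839]
tcp_rot: [-3.059, 1.549, 2.078]
contact_force: [-4.3, 0.8, 12.1]
gripper_width: -0.0001
```

>>> play_rows:
  series:
    - [0.0007,0,0.0002,0,0,0]
    - [0.0007,0,0.0002,0,0,0]

```text
clock: 16.98
tcp_pos: [0.5062, 0.0926, 0.0837]
tcp_rot: [-3.058, 1.548, 2.079]
contact_force: [-4.5, 0.9, 13.0]
gripper_width: -0.0001
```

>>> play_rows:
  series:
    - [0.0007,0,0.0002,0,0,0]
    - [0.0007,0,0.0002,0,0,0]

```text
clock: 17.15
tcp_pos: [0.5062, 0.0926, 0.0836]
tcp_rot: [-3.06, 1.548, 2.078]
contact_force: [-4.6, 1.8, 13.7]
gripper_width: 0.0001
```

The push is hardening near the lever's own stop, so I can't yet tell which one it is. I'll let the lever up and look.

>>> play_rows:
  series:
    - [-0.01,0,0,0,0,0]
    - [-0.02,0,0,0,0,0]
    - [-0.03,0,0.001,0,0,0]
    - [-0.03,0,0.001,0,0,0]
    - [-0.03,0,0.001,0,0,0]

```text
clock: 17.57
tcp_pos: [0.5068, 0.0911, 0.1135]
tcp_rot: [-3.062, 1.548, 2.075]
contact_force: [-0.3, 0.2, -0.5]
gripper_width: 0.0002
```

```bash
python3 - <<'E'
from h import *
import pickle
c=manip.get_image("top"); pickle.dump(c,open("t6.pkl","wb"));s=manip.get_image("scene"); pickle.dump(s,open("s6.pkl","wb")); 
r=lambda i,f:cv2.resize(i,None,fx=f,fy=f,interpolation=cv2.INTER_CUBIC)
o=np.zeros((600,800,3),np.uint8)
o[:588,:420]=r(c["img"][165:207,330:360],14)
o[:600,430:790]=r(s["img"][210:260,290:320],12)
cv2.imwrite("pics/s6.png",o)
R=Ro.from_euler('xyz',manip.observe()["tcp_rot"]); x=[-1.155]; c_,s_=np.cos(-1.155),np.sin(-1.155)
G=Ro.from_matrix(np.array([[0,-s_,c_],[0,c_,s_],[-1,0,0]])); print("rotvec",(R.inv()*G).as_rotvec())
E
python3 go.py '[.507,.0905,.1125]'
```

```text
rotvec [ 0.00914889 -0.02326667  0.00318644]
17.6667 [0.5064 0.0912 0.1128] [-0.47  0.24  0.33] -1.334340617082713e-05 [-0.06  0.42  1.68  0.02  1.06  1.08]
d [0.0003 0.0002 0.0009]
[[-0.012  0.911  0.412]
 [ 0.02   0.412 -0.911]
 [-1.    -0.003 -0.023]]
yaw err(world z) -0.009113449172495125
```

View pics/s6.png

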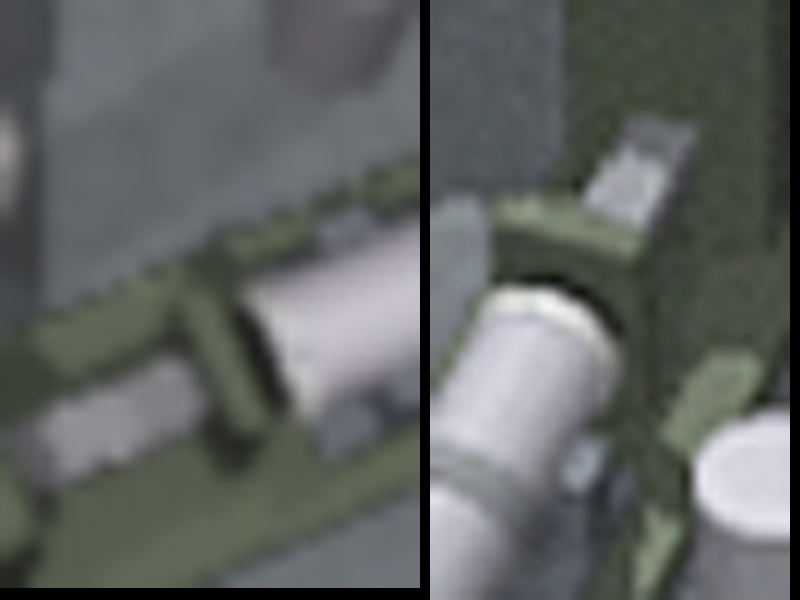

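Only a sliver about as thick as the collar shows at (275,350), so the plug is home or within about 1 mm. A gentle sixth stroke should go hard early. I'll square up the tool first.

>>> play_rows:
  series:
    - [0.001,0,0.0005,0.009,-0.023,0.003]
    - [0.002,0,0.001,0.009,-0.023,0.003]
    - [0.003,0,0.001,0.009,-0.023,0.003]
    - [0.004,0,0.001,0.009,-0.023,0.003]
    - [0.004,0,0.001,0.009,-0.023,0.003]

```text
clock: 18.08
tcp_pos: [0.5066, 0.0906, 0.1087]
tcp_rot: [-2.69, 1.569, 2.439]
contact_force: [-1.9, 2.0, 5.4]
gripper_width: 0.0001
```

>>> play_rows:
  series:
    - [0.0007,0,0,0,0,0]
    - [0.0007,0,0,0,0,0]

```text
clock: 18.25
tcp_pos: [0.5066, 0.0907, 0.1081]
tcp_rot: [-2.832, 1.569, 2.297]
contact_force: [-2.5, 1.2, 6.8]
gripper_width: 0.0002
```

>>> play_rows:
  series:
    - [0.0007,0,0,0,0,0]
    - [0.0007,0,0,0,0,0]

```text
clock: 18.42
tcp_pos: [0.5065, 0.0909, 0.1075]
tcp_rot: [-2.904, 1.568, 2.224]
contact_force: [-2.6, 1.6, 6.5]
gripper_width: -0.0
```

>>> play_rows:
  series:
    - [0.0007,0,0,0,0,0]
    - [0.0007,0,0,0,0,0]

```text
clock: 18.58
tcp_pos: [0.5065, 0.091, 0.1071]
tcp_rot: [-2.936, 1.567, 2.193]
contact_force: [-3.2, 1.0, 6.6]
gripper_width: 0.0002
```

>>> play_rows:
  series:
    - [0.0007,0,0,0,0,0]
    - [0.0007,0,0,0,0,0]

```text
clock: 18.75
tcp_pos: [0.5065, 0.0911, 0.1067]
tcp_rot: [-2.982, 1.567, 2.147]
contact_force: [-2.9, 1.8, 6.1]
gripper_width: -0.0004
```

>>> play_rows:
  series:
    - [0.0007,0,0,0,0,0]
    - [0.0007,0,0,0,0,0]

```text
clock: 18.92
tcp_pos: [0.5064, 0.0912, 0.1063]
tcp_rot: [-3.005, 1.566, 2.124]
contact_force: [-2.7, 0.7, 8.7]
gripper_width: -0.0
```

>>> play_rows:
  series:
    - [0.0007,0,0,0,0,0]
    - [0.0007,0,0,0,0,0]

```text
clock: 19.08
tcp_pos: [0.5064, 0.0912, 0.106]
tcp_rot: [-3.017, 1.566, 2.112]
contact_force: [-2.8, 1.7, 7.4]
gripper_width: 0.0003
```

>>> play_rows:
  series:
    - [0.0007,0,0,0,0,0]
    - [0.0007,0,0,0,0,0]

```text
clock: 19.25
tcp_pos: [0.5064, 0.0913, 0.1057]
tcp_rot: [-3.028, 1.565, 2.102]
contact_force: [-3.6, 1.2, 8.7]
gripper_width: 0.0003
```

>>> play_rows:
  series:
    - [0.0008,0,0.0002,0,0,0]
    - [0.0008,0,0.0002,0,0,0]

```text
clock: 19.42
tcp_pos: [0.5064, 0.0913, 0.1054]
tcp_rot: [-3.052, 1.564, 2.078]
contact_force: [-4.6, 1.8, 9.2]
gripper_width: 0.0002
```

>>> play_rows:
  series:
    - [0.0008,0,0.0002,0,0,0]
    - [0.0008,0,0.0002,0,0,0]

```text
clock: 19.58
tcp_pos: [0.5063, 0.0914, 0.105]
tcp_rot: [-3.06, 1.564, 2.07]
contact_force: [-4.3, 2.3, 9.7]
gripper_width: 0.0003
```

>>> play_rows:
  series:
    - [0.0007,0,0.0002,0,0,0]
    - [0.0007,0,0.0002,0,0,0]

```text
clock: 19.75
tcp_pos: [0.5063, 0.0914, 0.1049]
tcp_rot: [-3.082, 1.563, 2.048]
contact_force: [-4.2, 2.6, 9.0]
gripper_width: 0.0
```

>>> play_rows:
  series:
    - [0.0007,0,0.0002,0,0,0]
    - [0.0007,0,0.0002,0,0,0]

```text
clock: 19.92
tcp_pos: [0.5063, 0.0914, 0.1047]
tcp_rot: [-3.084, 1.562, 2.045]
contact_force: [-3.9, 1.4, 10.3]
gripper_width: 0.0005
```

>>> play_rows:
  series:
    - [0.0007,0,0.0002,0,0,0]
    - [0.0007,0,0.0002,0,0,0]

```text
clock: 20.08
tcp_pos: [0.5063, 0.0915, 0.1046]
tcp_rot: [-3.102, 1.561, 2.028]
contact_force: [-3.6, 2.0, 9.8]
gripper_width: 0.0004
```

>>> play_rows:
  series:
    - [0.0007,0,0.0002,0,0,0]
    - [0.0007,0,0.0002,0,0,0]

```text
clock: 20.25
tcp_pos: [0.5063, 0.0915, 0.1044]
tcp_rot: [-3.11, 1.56, 2.02]
contact_force: [-4.4, 1.7, 10.8]
gripper_width: 0.0001
```

>>> play_rows:
  series:
    - [0.0008,0,0.0002,0,0,0]
    - [0.0008,0,0.0002,0,0,0]

```text
clock: 20.42
tcp_pos: [0.5063, 0.0915, 0.1042]
tcp_rot: [-3.111, 1.56, 2.019]
contact_force: [-4.1, 1.8, 10.7]
gripper_width: -0.0
```

>>> play_rows:
  series:
    - [0.0008,0,0.0002,0,0,0]
    - [0.0008,0,0.0002,0,0,0]

```text
clock: 20.58
tcp_pos: [0.5063, 0.0916, 0.1041]
tcp_rot: [-3.121, 1.559, 2.009]
contact_force: [-4.8, 3.0, 10.9]
gripper_width: -0.0
```

>>> play_rows:
  series:
    - [0.0008,0,0.0002,0,0,0]
    - [0.0008,0,0.0002,0,0,0]

```text
clock: 20.75
tcp_pos: [0.5063, 0.0916, 0.1039]
tcp_rot: [-3.122, 1.558, 2.009]
contact_force: [-4.4, 2.2, 9.8]
gripper_width: 0.0001
```

>>> play_rows:
  series:
    - [0.0008,0,0.0002,0,0,0]
    - [0.0008,0,0.0002,0,0,0]

```text
clock: 20.92
tcp_pos: [0.5063, 0.0916, 0.1037]
tcp_rot: [-3.131, 1.557, 2.0]
contact_force: [-4.4, 1.2, 10.8]
gripper_width: -0.0
```

>>> play_rows:
  series:
    - [0.0008,0,0.0002,0,0,0]
    - [0.0008,0,0.0002,0,0,0]

```text
clock: 21.08
tcp_pos: [0.5063, 0.0917, 0.1036]
tcp_rot: [-3.134, 1.556, 1.997]
contact_force: [-4.6, 0.7, 11.1]
gripper_width: 0.0003
```

>>> play_rows:
  series:
    - [0.0008,0,0.0002,0,0,0]
    - [0.0008,0,0.0002,0,0,0]

```text
clock: 21.25
tcp_pos: [0.5063, 0.0917, 0.1035]
tcp_rot: [-3.141, 1.556, 1.991]
contact_force: [-5.1, 2.1, 11.4]
gripper_width: 0.0001
```

>>> play_rows:
  series:
    - [0.0011,0,0.0002,0,-0.008,0]
    - [0.0011,0,0.0002,0,-0.008,0]

```text
clock: 21.42
tcp_pos: [0.5062, 0.0918, 0.103]
tcp_rot: [3.13, 1.563, 1.978]
contact_force: [-5.2, 2.0, 11.1]
gripper_width: -0.0
```

>>> play_rows:
  series:
    - [0.0011,0,0.0002,0,-0.004,0]
    - [0.0011,0,0.0002,0,-0.004,0]

```text
clock: 21.58
tcp_pos: [0.5062, 0.0918, 0.1027]
tcp_rot: [3.097, 1.567, 1.945]
contact_force: [-5.2, 1.2, 12.8]
gripper_width: -0.0001
```

>>> play_rows:
  series:
    - [0.0011,0,0.0002,0,-0.002,0]
    - [0.0011,0,0.0002,0,-0.002,0]

```text
clock: 21.75
tcp_pos: [0.5062, 0.0919, 0.1023]
tcp_rot: [3.025, 1.568, 1.874]
contact_force: [-4.8, 0.7, 13.0]
gripper_width: 0.0002
```

>>> play_rows:
  series:
    - [0.0011,0,0.0002,0,-0.002,0]
    - [0.0011,0,0.0002,0,-0.002,0]

```text
clock: 21.92
tcp_pos: [0.5062, 0.092, 0.102]
tcp_rot: [2.854, 1.57, 1.703]
contact_force: [-5.0, 1.9, 13.5]
gripper_width: 0.0001
```

>>> play_rows:
  series:
    - [0.0011,0,0.0002,0,-0.001,0]
    - [0.0011,0,0.0002,0,-0.001,0]

```text
clock: 22.08
tcp_pos: [0.5062, 0.092, 0.1017]
tcp_rot: [2.641, 1.57, 1.49]
contact_force: [-4.7, 2.5, 12.5]
gripper_width: 0.0
```

>>> play_rows:
  series:
    - [0.001,0,0.0002,0,-0.001,0]
    - [0.001,0,0.0002,0,-0.001,0]

```text
clock: 22.25
tcp_pos: [0.5061, 0.092, 0.1016]
tcp_rot: [2.296, 1.57, 1.146]
contact_force: [-5.4, 2.0, 13.2]
gripper_width: -0.0003
```

>>> play_rows:
  series:
    - [0.0012,0,0.0002,0,-0.001,0]
    - [0.0012,0,0.0002,0,-0.001,0]

```text
clock: 22.42
tcp_pos: [0.5061, 0.0921, 0.1012]
tcp_rot: [1.751, 1.57, 0.601]
contact_force: [-5.5, 1.7, 14.5]
gripper_width: -0.0
```

>>> play_rows:
  series:
    - [0.0012,0,0.0002,0,-0.001,0]
    - [0.0012,0,0.0002,0,-0.001,0]

```text
clock: 22.58
tcp_pos: [0.5061, 0.0921, 0.1009]
tcp_rot: [1.279, 1.57, 0.129]
contact_force: [-5.8, 1.3, 14.0]
gripper_width: -0.0001
```

```bash
cat > prof.py <<'E'
from h import *
import pickle,sys
c=manip.get_image("top"); pickle.dump(c,open(sys.argv[1]+".pkl","wb")); print(manip.observe()["contact_force"])
d=np.array([np.cos(-1.155),np.sin(-1.155)]); n=np.array([-d[1],d[0]]); o=np.array([.5453,.0037])
for k in ["t4","t5","t6",sys.argv[1]]:
    c=pickle.load(open(k+".pkl","rb")); xs=np.arange(.070,.125,.0025); row=[]
    for x in xs:
        v=[]
        for y in np.linspace(-.006,.006,7):
            u=pix(c,[*(o+d*x+n*y),.061]); v.append(cv2.getRectSubPix(c["img"],(1,1),u)[0,0])
        row.append(np.mean(v,0))
    row=np.array(row); print(k,"G",row[:,1].astype(int),"\n   R-B",(row[:,2]-row[:,0]).astype(int))
E
python3 prof.py t7
```

```text
[-5.94147167  1.7307649  14.65866355]
t4 G [ 83  98  96  72  42  41  92 157 185 189 190 190 189 185 170 162 171 179
 180 180 180 180] 
   R-B [ 6  9  9  6  3  0  0 -2 -2 -1 -1 -1 -1  0  0 -2 -4 -5 -5 -5 -5 -5]
t5 G [112 101  81  81  95  99  84  54  40  71 137 178 185 183 169 163 172 179
 180 180 180 180] 
   R-B [-3 -2  1  5  7  9  7  4  1  0 -1 -1  0  0  0 -2 -4 -5 -5 -4 -5 -5]
t6 G [117 116 118 116 103  82  77  92  99  85  56  44  85 151 179 183 182 181
 181 180 180 180] 
   R-B [-2 -2 -2 -3 -2  0  4  7  8  8  5  1  0 -1 -2 -2 -4 -5 -5 -5 -5 -5]
t7 G [118 117 119 118 106  84  73  88  99  92  64  48  85 151 180 183 182 181
 181 181 180 180] 
   R-B [-3 -3 -2 -3 -3  0  3  7  9  8  5  2  0 -1 -2 -3 -4 -5 -5 -5 -5 -5]
```

The collar edge is in the same place before and during the sixth stroke (t6 and t7 match). It now holds at 14.7 N with the lever well short of its stop, so the plug is home. Next is the release button.

>>> play_rows:
  series:
    - [-0.01,0,0,0,0,0]
    - [-0.02,0,0,0,0,0]
    - [-0.035,0,0,0,0,0]
    - [-0.045,0,0.02,0,0,0]
    - [-0.045,0,0.05,0,0,0]
    - [-0.045,0,0.08,0,0,0]
    - [-0.04,0,0.112,0,0,0]
    - [-0.03,0,0.112,0,0,0]

```text
clock: 23.3
tcp_pos: [0.5541, -0.0147, 0.1316]
tcp_rot: [0.817, 1.566, -0.337]
contact_force: [-0.6, -0.8, 0.4]
gripper_width: 0.0002
```

```bash
python3 prof.py t8|head -1; python3 go.py '[.5512,-.0104,.119]'
```

```text
[-0.81030493 -0.09687309 -1.58402445]
23.35 [ 0.5518 -0.0123  0.1288] [-0.81 -0.1  -1.58] -0.00039136131298149696 [-0.23  0.47  1.55  0.    1.12  0.92]
d [ 0.0098  0.0002 -0.0019]
[[-0.001  0.914  0.406]
 [ 0.001  0.406 -0.914]
 [-1.    -0.001 -0.001]]
yaw err(world z) -0.0017590337827542157
```

>>> play_rows:
  series:
    - [0.005,0,-0.0015,0,0,0]
    - [0.01,0,-0.0015,0,0,0]
    - [0.014,0,-0.0015,0,0,0]
    - [0.017,0,-0.0015,0,0,0]
    - [0.02,0,-0.0015,0,0,0]
    - [0.02,0,-0.0015,0,0,0]

```text
clock: 23.85
tcp_pos: [0.551, -0.0103, 0.1086]
tcp_rot: [-2.545, 1.569, 2.586]
contact_force: [-2.2, 1.0, 3.7]
gripper_width: 0.0001
```

>>> play_rows:
  series:
    - [0.001,0,0,0,0,0]
    - [0.0015,0,0,0,0,0]
    - [0.0015,0,0,0,0,0]

```text
clock: 24.1
tcp_pos: [0.551, -0.0102, 0.1074]
tcp_rot: [-2.645, 1.569, 2.486]
contact_force: [-2.5, 0.3, 5.2]
gripper_width: 0.0004
```

>>> play_rows:
  series:
    - [0.001,0,0,0,0,0]
    - [0.001,0,0,0,0,0]
    - [0.001,0,0,0,0,0]
    - [0.001,0,0,0,0,0]
    - [0.001,0,0,0,0,0]
    - [0.001,0,0,0,0,0]

```text
clock: 24.6
tcp_pos: [0.5512, -0.0103, 0.107]
tcp_rot: [-2.857, 1.57, 2.274]
contact_force: [-3.9, 0.1, 8.9]
gripper_width: 0.0001
```

Force at 8.9 N at z 0.107: fully down. I'll hold it with slightly more push, then check the jaw.

>>> play_rows:
  series:
    - [0.0012,0,0,0,0,0]
    - [0.0012,0,0,0,0,0]
    - [0.0012,0,0,0,0,0]
    - [0.0012,0,0,0,0,0]
    - [0.0012,0,0,0,0,0]
    - [0.0012,0,0,0,0,0]
    - [0.0012,0,0,0,0,0]
    - [0.0012,0,0,0,0,0]

```text
clock: 25.27
tcp_pos: [0.5513, -0.0103, 0.107]
tcp_rot: [2.789, 1.57, 1.636]
contact_force: [-5.6, 0.8, 13.0]
gripper_width: 0.0003
```

```bash
python3 prof.py t9
```

```text
[-5.75857302  0.84878945 12.30330308]
t4 G [ 83  98  96  72  42  41  92 157 185 189 190 190 189 185 170 162 171 179
 180 180 180 180] 
   R-B [ 6  9  9  6  3  0  0 -2 -2 -1 -1 -1 -1  0  0 -2 -4 -5 -5 -5 -5 -5]
t5 G [112 101  81  81  95  99  84  54  40  71 137 178 185 183 169 163 172 179
 180 180 180 180] 
   R-B [-3 -2  1  5  7  9  7  4  1  0 -1 -1  0  0  0 -2 -4 -5 -5 -4 -5 -5]
t6 G [117 116 118 116 103  82  77  92  99  85  56  44  85 151 179 183 182 181
 181 180 180 180] 
   R-B [-2 -2 -2 -3 -2  0  4  7  8  8  5  1  0 -1 -2 -2 -4 -5 -5 -5 -5 -5]
t9 G [ 76  80  89  97 104 116 125 128 129 129 129 129 127 117 110  97  75  63
  67  83 105 135] 
   R-B [10 10 12 13 14 16 17 18 17 17 18 18 17 16 15 14 14 12 10  7  3  0]
```

The arm blocks the top view, so I'll lift off, retreat and check.

>>> play_rows:
  series:
    - [-0.01,0,0,0,0,0]
    - [-0.025,0,0,0,0,0]
    - [-0.05,0,0,0,0,0]
    - [-0.085,0,0,0,0,0]
    - [-0.1,-0.03,-0.02,0,0,0]
    - [-0.1,-0.06,-0.04,0,0,0]
    - [-0.1,-0.1,-0.06,0,0,0]
    - [-0.1,-0.13,-0.08,0,0,0]

```text
clock: 25.98
tcp_pos: [0.3982, 0.01, 0.2069]
tcp_rot: [1.784, 1.57, 0.632]
contact_force: [1.0, 0.8, 1.2]
gripper_width: 0.0004
```

>>> play_rows:
  series:
    - [0,-0.03,-0.02,0,0,0]
    - [0,-0.06,-0.04,0,0,0]
    - [0,-0.07,-0.06,0,0,0]
    - [0,-0.07,-0.06,0,0,0]

```text
clock: 26.32
tcp_pos: [0.3073, 0.0378, 0.2071]
tcp_rot: [1.608, 1.569, 0.456]
contact_force: [0.5, -0.8, 0.5]
gripper_width: 0.0001
```

```bash
python3 prof.py t10|tail -2
python3 - <<'E'
from h import *
import pickle
c=pickle.load(open("t10.pkl","rb"));s=manip.get_image("scene")
r=lambda i,f:cv2.resize(i,None,fx=f,fy=f,interpolation=cv2.INTER_CUBIC)
o=np.zeros((600,800,3),np.uint8)
o[:300,:400]=r(c["img"][145:245,265:398],3)[:300,:399].copy() if 0 else cv2.resize(c["img"][145:245,265:398],(400,300),interpolation=cv2.INTER_CUBIC)
o[:600,400:800]=cv2.resize(s["img"][150:300,255:355],(400,600),interpolation=cv2.INTER_CUBIC)
o[310:560,:400]=cv2.resize(s["img"],(400,250))
cv2.imwrite("pics/end.png",o)
a=pickle.load(open("top.pkl","rb"))
print(manip.observe()["clock"],manip.observe()["contact_force"])
E
```

```text
178 178 178 178] 
   R-B [ 8  8  8  8  8  8  8  8  8  8  6  4  2  0 -2 -2 -4 -5 -5 -5 -5 -5]
26.4167 [ 0.36557834  0.31751542 -0.50473915]
```

View pics/end.png

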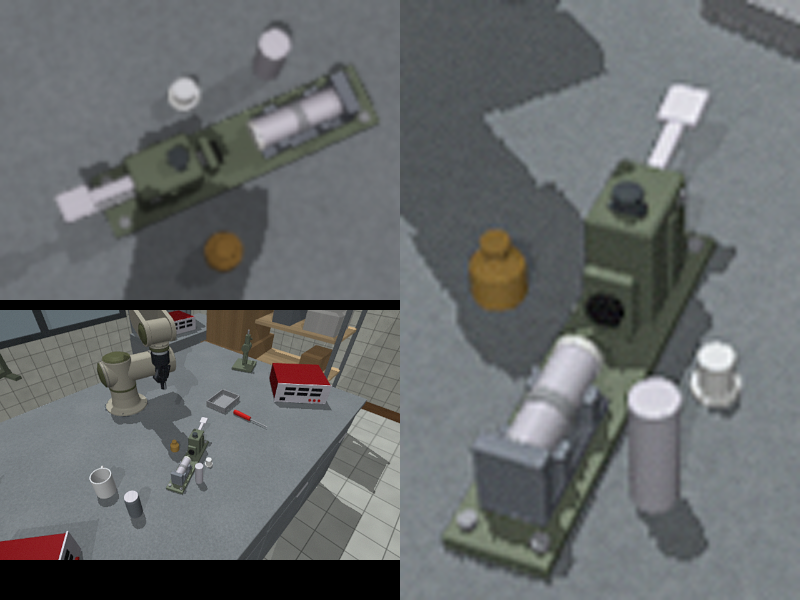

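The jaw is back against the housing at (210,152), as at the start. The collar is on the tube at (262,135), the trigger and button are up, and the bystanders haven't moved.

```bash
python3 -c "
from h import *
print(np.abs(manip.observe()['joint_velocities']).max()); print(manip.sign_off())"
```

```text
0.03988121329137451
the job is handed in; nothing more can be done
None
```

The plug is home on the tube, the jaw has sprung all the way back, and I handed the job in at about 26 s. No verdict was reported.

**Pressing:** I made five full strokes on the trigger, then a sixth that went hard at about 14.7 N, well short of the lever's stop. The collar edge stayed in the same place before and during that sixth stroke, so the plug was already home. On strokes 2–4 the push reached 21–29 N, always on the lever's own stop and before the plug was home. From stroke 5 on it never read above 14.7 N.

**Release:** I held the button fully down (z = 0.107 m, up to 13 N at the bottom stop) for over a second, then backed the arm away.

**Last checks:** The final picture shows the collar on the tube mouth, the jaw against the housing, trigger and button up, and the bystanders near the clamp where they were. The arm was touching nothing.

**Less certain:**
- **Stroke 5:** the point where it went hard was too close to the lever's stop to tell the two apart, so the home finding rests on stroke 6 and the pictures.
- **Stroke 6:** its force rose gradually rather than steeply.

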